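# Make up the fitting-up kit and the sharpening kit

## Task

Make up two kits from the stock on the bench. Into the large tray for fitting up the guitar go the carved bridge (the one with the white saddle), lying right way up in the long recess, the small bone nut blank in the short recess, and the white glue bottle standing in the round well; into the narrow sharpening tray go the strop block, standing in the oblong socket, and the small oil bottle with the red cap, standing in the round well. Seat each fully down in its place, and leave the plain uncarved bridge blank and the tall white-capped bottle where they are.

Things in the scene. Friction and masses are not known exactly. Their poses are not given: they have to be found in the camera images.
- fitting_tray: Large light-wood tray, 232x158x26 mm, dark edge, fixed. Origin: centre of underside, x along its length, y left. Centres (x, y) in mm of its cork-floored places: long recess (0, 40), 196x46, for the bridge, and short recess (-55, -36), 72x27, for the nut, both 4 mm deep (floor z 22; no room for fingers, so hold parts by the upper half); round well (67, -34.5), diameter 64, floor z 6, for the glue bottle.
- sharpening_tray: Narrow light-wood tray, 204x102x26 mm, dark edge, fixed. Origin: centre of underside, x along its length, y left. Two deep places, floors at z 6 mm, centres (x, y) in mm: oblong socket (-48, 0), 66 along x by 49, for the strop block on end; round well (48, 0), diameter 60, for the oil bottle. Either tray may stand left or right of the stock.
- bridge_carved: Dark rosewood guitar bridge with a thin white saddle on top, lying right way up: 180x28 mm, ends 6 mm thick, middle 80 mm raised to 11 mm, saddle to 14 mm; 50 g. Origin: centre of underside. Its length lies 105 degrees anticlockwise (from above) from its own x axis.
- bridge_blank: Plain dark rosewood bar (uncarved blank), 185x32x12 mm, no saddle; not wanted, leave it alone. Origin: centre of underside. Its length lies 78 degrees anticlockwise (from above) from its own x axis.
- nut_blank: Small white bone bar, 54 mm long, 9 mm wide, 10 mm tall, 12 g, lying on the bench. Origin: centre of underside. Its length lies 50 degrees clockwise (from above) from its own x axis.
- glue_bottle: White glue bottle with an orange cap, standing: body 48 mm in diameter up to 130 mm, cap 25 mm in diameter up to 150 mm; about 250 g. Origin: centre of underside, z up.
- oil_bottle: Small amber oil bottle with a red cap, standing: body 44 mm in diameter up to 135 mm, cap 27 mm in diameter up to 155 mm; about 260 g. Origin: centre of underside, z up.
- strop_block: Block of brown wood with black leather on one broad face, standing on end: 33 mm thick, 50 mm wide, 150 mm tall; 300 g. Origin: centre of underside. Its thickness lies 8 degrees anticlockwise (from above) from its own x axis, its width 8 degrees anticlockwise from its y axis.
- alcohol_bottle: Tall amber bottle with a white cap, standing, 52 mm in diameter, 235 mm tall; not wanted, leave it alone. Origin: centre of underside.

How it is judged:
By the outcome, as a careful person would: the job done as asked, in the order asked, and still so for the second after the job is handed in, with the robot touching nothing.
It also fails if it takes over 128 s, if anything falls off the work surface, if the arm or the gripper's body presses on something with over 40 N, if the wrist force passes 120 N, or if a joint passes its speed limit or range.

## Robot

A 6-joint arm with a two-finger parallel gripper is mounted at the origin on a cart in front of the work surface, level with it; the furniture and walls round the work are solid. World frame = base frame: x ahead of the robot, y to its left, z up, the work surface at z = 0. Lengths are in m, angles in rad, forces in N, time in s.
With the tool pointing down it reaches from about 0.4 to 0.825 m from the base axis. Payload 7 kg.
Tool frame: the origin (TCP) lies midway between the tips of the shut fingers; the grasp point (between the pads) lies 19 mm behind it; z points along the fingers, y is the line along which they close (so a half turn about z gives the same grasp; the last joint's range is limited). The gripper opens to 88 mm and grips with 3 to 60 N. Pads are 19 mm wide; open, the fingers measure 130 mm over their backs; the gripper's body (78 mm by 193 mm) begins 47 mm behind the grasp point.
Start: joints at [1.461, 0.359, 0.012, 0, -1.224, -0.288], TCP at [0.261, 0.622, 0.199] pointing down, gripper open.
Joint ranges: [-3.07, 3.07], [-1.43, 2.12], [-1.02, 1.25], [-3.03, 1.67], [-3.05, -0], [-3.03, 3.03]. Speed limits (rad/s): [2.39, 2.39, 3.01, 3.14, 3.14, 3.14].

## Interface

Orientations are given as [roll, pitch, yaw] about the fixed x, y, z axes, in that order (R = Rz(yaw) Ry(pitch) Rx(roll)).
In Python, from station import telemetry, eyes, ticket, recognise, trace gives the robot as it stands. The module is installed in compiled form; this text tells all that it offers.
- The arm moves only by the tool servo_tool, never from a script. Its argument "series" is a list that holds one entry, the list of rows, each a list of 4 numbers: the shift along the tool's x, y, z in mm, then the turn about the tool's z in rad. In form: [[[x, y, z, roll], ...]]. A call has exactly 10 rows; each row shifts and turns the commanded pose from where the row before left it, along the tool's axes as they then stand; what a row does not reach is not made up. A row lasts 1/12 s, in which the tool goes at most 41.7 mm and 7.16 degrees, less where a joint would pass 70% of its speed; a pose out of reach is approached as far as the arm can. A call is refused whole if a number of a shift passes 41.7 or a number of a turn 0.125, either way. A call with a gripper value outside its range is refused whole. "claw" is the gripper's target within -1 to 1 (shut at 1, half-way at 0, fully open at -1), set as the call begins (left out, the last holds). The fingers move at their own pace and stop on an object; "grip_force" is the grip in N (left out, the last holds). Time passes only in rows, so rows that do not move let the fingers close, or fill a call up. It gives the time, the measured TCP pose, the force, the opening and the grip force at its end, in the units of the state.
- telemetry.get_state(): the state, without advancing time (a new reading comes with each control period).
- eyes.grab_frame(name): name is "scene" or "top" or "wrist"; returns the picture (480x640x3 uint8, red, green, blue); there is no depth.
- eyes.calibration(name): a dict with "mtx" (3x3 intrinsics, pixels), "rvec" (rotation vector, rad) and "tvec" (3), from world to camera coordinates, as OpenCV has them. Camera axes: x right, y down, z forward; pixel columns grow to the right and rows downward; lengths in m; the calibration is good to about 2 mm. A picture is of the moment at which its call begins: read the wrist's pose just before it. calibration takes no time and is no camera call; for the wrist camera it gives the pose at the moment of the call.
- ticket.job_done(): hands the job in; it is judged then, once.
Trained networks look in the newest picture that a camera, given by its name, has taken for a name from the list of things; names that differ only in an ending like _2 or _b are one class to them, and where a whole thing is asked for, a point or a joint stands for the part that bears it (a point fixed in the world has none). Each returns a list of dicts, best first, with "conf" (0 to 1); they miss things now and then, are a little off and sometimes report something else, mostly with a low value. They report only what shows in the picture. A call takes as long as a camera call.
- recognise(camera, name): "position" ([x, y, z] in m, in world coordinates, good to about 4 mm: the middle of the surface that is visible of it).
- trace(camera, name): "mask" (480x640 bool, what is visible of it).
The state is a dict: "t": time; "q": joint angles; "qd": joint speeds; "joint_efforts": joint torques, N m; "eef_pos": TCP position; "ee_rot": TCP orientation; "force": force on the tool from outside, world axes, zero at the start; "moment": the same for the moment, N m; "width": finger opening in m; "gripper_force": force on a finger pad.
Only numpy, scipy, OpenCV 4.12 (cv2) and the standard library are available. Lean on these libraries where they do the work, as an engineer would, in place of code of your own. Each camera call takes 0.05 s, during which the arm holds its last target. There are 200 camera calls.

## Working session

There is one attempt and no reset: what is moved stays moved. The work goes in short steps, Python scripts to look and compute and a tool call to move; the robot and the scene stay as the last step left them, time stands still between calls to the robot, and variables do not carry over. Pictures are saved under pics/ and viewed, at most 14 in all, crops included, and the job is handed in when it is done.

Besides the shell and the picture viewer there is one more tool, called after "Emit:" as name(argument=value, ...) on one line, values as JSON. servo_tool: Moves the arm, as the interface text tells. Its arguments: {"type":"object","properties":{"series":{"type":"array"},"claw":{"type":"number"},"grip_force":{"type":"number"}},"required":["series"]}

```bash
mkdir -p pics
cat > h.py <<'E'
import numpy as np, cv2
from station import telemetry, eyes, ticket, recognise, trace
def grab(n,f=None):
    im=eyes.grab_frame(n)
    if f: cv2.imwrite('pics/'+f,cv2.cvtColor(im,cv2.COLOR_RGB2BGR))
    return im
def cal(n):
    c=eyes.calibration(n); R=cv2.Rodrigues(np.array(c['rvec'],float))[0]
    return np.array(c['mtx']),R,np.array(c['tvec'],float).reshape(3)
def ray(c,uv,z):
    K,R,t=c; d=R.T@np.linalg.inv(K)@np.array([uv[0],uv[1],1.]); o=-R.T@t
    return o+d*(z-o[2])/d[2]
def proj(c,p):
    K,R,t=c; q=K@(R@np.array(p,float)+t); return q[:2]/q[2]
E
python3 - <<'E'
from h import *
s=telemetry.get_state(); print(s)
for n in ['scene','top']:
    grab(n,n+'0.png'); c=cal(n); print(n,(-c[1].T@c[2]).round(3))
    for k in 'fitting_tray sharpening_tray bridge_carved bridge_blank nut_blank glue_bottle oil_bottle strop_block alcohol_bottle'.split():
        print(k,[(np.round(d['position'],3).tolist(),round(d['conf'],2)) for d in recognise(n,k)[:2]])
E
```

```text
{'t': 0.0, 'q': array([ 1.46110231e+00,  3.59393549e-01,  1.10863699e-02, -3.71624096e-04,
       -1.22408618e+00, -2.88131078e-01]), 'qd': array([ 0.00243038, -0.00108744, -0.00052716, -0.00057106,  0.0005888 ,
        0.00102583]), 'joint_efforts': array([ 8.32399819e-04, -5.82725751e+01,  2.93051648e+01,  6.99758291e+00,
        6.78404438e-03, -1.48048230e-04]), 'eef_pos': array([0.26130051, 0.62180753, 0.19782651]), 'ee_rot': array([ 3.13996217e+00, -1.18911435e-04, -3.97951561e-01]), 'force': array([-0.3730378 ,  0.72035405, -0.54202233]), 'moment': array([ 0.03292966, -0.01688802, -0.01784502]), 'gripper_force': 0.0, 'width': 0.08776922704980043}
scene [ 0.074 -0.492  0.619]
fitting_tray [([0.441, 0.289, 0.02], 0.75)]
sharpening_tray [([0.45, -0.302, 0.025], 0.92)]
bridge_carved [([0.432, -0.135, 0.008], 0.93), ([0.504, 0.115, 0.005], 0.75)]
bridge_blank [([0.477, -0.001, 0.017], 0.57)]
nut_blank []
glue_bottle [([0.638, -0.234, 0.079], 0.97), ([0.477, 0.001, 0.014], 0.47)]
oil_bottle [([0.644, 0.07, 0.079], 0.86), ([0.452, -0.302, 0.028], 0.36)]
strop_block [([0.632, -0.105, 0.09], 0.57)]
alcohol_bottle [([0.646, 0.218, 0.123], 0.7), ([0.452, -0.302, 0.027], 0.26)]
top [ 0.354 -0.016  1.098]
fitting_tray [([0.46, 0.305, 0.028], 0.75)]
sharpening_tray [([0.463, -0.302, 0.022], 0.63)]
bridge_carved [([0.631, -0.091, 0.144], 0.74), ([0.442, -0.135, 0.006], 0.65)]
bridge_blank [([0.486, 0.005, 0.012], 0.92)]
nut_blank []
glue_bottle []
oil_bottle [([0.64, 0.072, 0.099], 0.87)]
strop_block [([0.634, -0.087, 0.146], 0.67)]
alcohol_bottle [([0.644, 0.22, 0.153], 0.73), ([0.442, -0.134, 0.006], 0.54)]
```

View pics/top0.png

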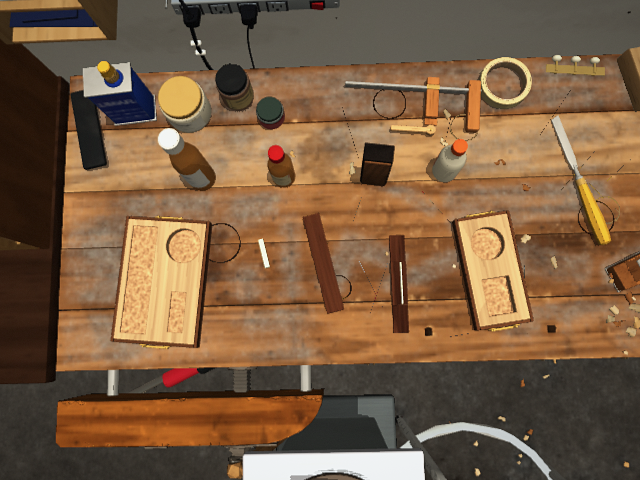

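View pics/scene0.png

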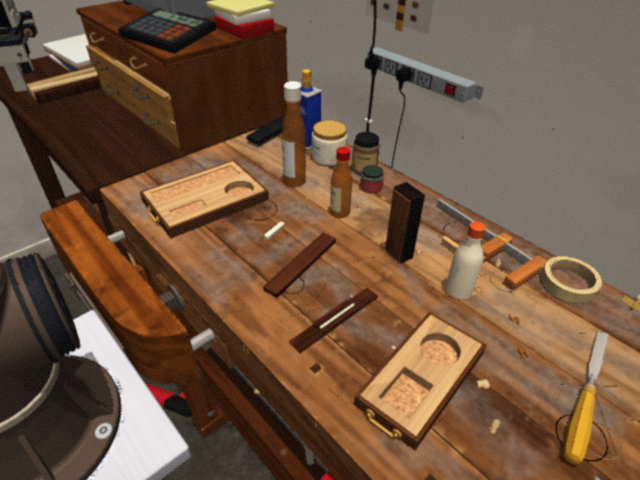

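The top view shows the fitting tray on the left (px 160,282) and the sharpening tray on the right (493,270). The carved bridge with its white saddle is at (400,283), the blank at (323,263) and the nut at (264,253). The strop is at (377,165), the glue bottle at (450,160), the oil bottle at (280,166) and the alcohol bottle at (187,160). Next I'll fit silhouettes in both views.

```bash
cat > fit.py <<'E'
from h import *
from scipy.optimize import minimize
def box(l,w,h): return np.array([[x,y,z] for x in(-l/2,l/2) for y in(-w/2,w/2) for z in(0,h)])
def cyl(*s):
    a=np.linspace(0,2*np.pi,24,endpoint=False)
    return [np.array([[d/2*np.cos(t),d/2*np.sin(t),z] for t in a for z in(z0,z1)]) for d,z0,z1 in s]
# name: (hull pieces, guess x,y,z,yaw)
M={'fitting_tray':([box(.232,.158,.026)],(.457,.300,0,-.1)),
'sharpening_tray':([box(.204,.102,.026)],(.460,-.302,0,.17)),
'bridge_carved':([box(.18,.028,.006),box(.08,.028,.011)],(.44,-.134,0,0.03)),
'nut_blank':([box(.054,.009,.010)],(.49,.11,0,.2)),
'glue_bottle':(cyl((.048,0,.11),(.025,.13,.15)),(.64,-.234,0,0)),
'oil_bottle':(cyl((.044,0,.10),(.027,.135,.155)),(.645,.07,0,0)),
'strop_block':([box(.033,.05,.15)],(.635,-.1,0,0))}
def sil(c,ps,p):
    x,y,z,a=p; R=np.array([[np.cos(a),-np.sin(a),0],[np.sin(a),np.cos(a),0],[0,0,1]])
    m=np.zeros((960,1280),np.uint8)
    for P in ps:
        uv=np.array([proj(c,R@q+[x,y,z]) for q in P])
        h=cv2.convexHull((uv*2+.5).astype(np.float32))
        cv2.fillConvexPoly(m,np.round(h*16).astype(np.int32),1,shift=4)
    return m
def iou(a,b): return (a&b).sum()/max(1,(a|b).sum())
def fit(name,views,p0=None):
    """views: {cam:(cal,[masks])}"""
    ps,g=M[name]; p0=np.array(p0 if p0 is not None else g,float); use=[]
    for n,(c,ms) in views.items():
        if not ms: continue
        s=sil(c,ps,p0); big=[cv2.resize(m.astype(np.uint8),(1280,960),interpolation=0) for m in ms]
        v=[iou(s,b) for b in big]; i=int(np.argmax(v))
        if v[i]>.05: use.append((n,c,big[i]))
    sc=np.array([.004,.004,.004,.06])
    f=lambda d:-sum(iou(sil(c,ps,p0+d*sc),b) for _,c,b in use)
    r=None; d=np.zeros(4)
    for k in range(2):
        r=minimize(f,d,method='Nelder-Mead',options=dict(initial_simplex=d+np.vstack([np.zeros(4),np.eye(4)*(2-k)]),maxiter=120)); d=r.x
    p=p0+d*sc
    return p,{n:round(iou(sil(c,ps,p),b),2) for n,c,b in use}
E
python3 - <<'E'
from fit import *
for k in M:
    v={}
    for n in ('top','scene'):
        grab(n); v[n]=(cal(n),[d['mask'] for d in trace(n,k)])
    p,q=fit(k,v); print(k,p.round(4),q)
E
```

```text
fitting_tray [ 0.4597  0.3047  0.0018 -0.0928] {'top': np.float64(0.98)}
sharpening_tray [ 0.4627 -0.2986 -0.0022  0.1371] {'top': np.float64(0.96), 'scene': np.float64(0.97)}
bridge_carved [ 4.453e-01 -1.303e-01 -4.000e-04 -1.400e-03] {'top': np.float64(0.91), 'scene': np.float64(0.91)}
nut_blank [ 0.5075  0.1174 -0.0018  0.2114] {'top': np.float64(0.82), 'scene': np.float64(0.83)}
glue_bottle [ 0.657  -0.2274 -0.0036  0.1186] {'top': np.float64(0.88), 'scene': np.float64(0.9)}
oil_bottle [ 0.6559  0.0788 -0.0036  0.0433] {'top': np.float64(0.91), 'scene': np.float64(0.87)}
strop_block [ 0.6493 -0.0927 -0.0027 -0.2237] {'top': np.float64(0.94), 'scene': np.float64(0.91)}
```

Emit:
servo_tool(series=[[[0, 0, 0, -0.08], [0, 0, 0, -0.08], [0, 0, 0, -0.08], [0, 0, 0, -0.08], [0, 0, 0, -0.08], [7, 30, 2, 0], [7, 30, 2, 0], [7, 30, 2, 0], [7, 30, 2, 0], [7, 30, 2, 0]]], claw=-0.3, grip_force=20)

```text
t: 3.23
eef_pos: [0.297, 0.4709, 0.1887]
ee_rot: [-3.141, -0.0, 0.002]
force: [0.2, 0.0, 0.1]
width: 0.057
gripper_force: 0.0
```

Emit:
servo_tool(series=[[[7, 30, 3, 0], [7, 30, 3, 0], [7, 30, 3, 0], [7, 30, 3, 0], [7, 30, 3, 0], [7, 30, 3, 0], [7, 30, 3, 0], [7, 30, 3, 0], [7, 30, 3, 0], [7, 30, 3, 0]]])

```text
t: 4.07
eef_pos: [0.3676, 0.1712, 0.159]
ee_rot: [-3.141, -0.001, 0.003]
force: [0.1, -0.6, 0.5]
width: 0.0571
gripper_force: 0.0
```

Emit:
servo_tool(series=[[[8, 30, 3, 0], [8, 30, 3, 0], [8, 30, 3, 0], [8, 30, 3, 0], [8, 30, 3, 0], [8, 30, 3, 0], [8, 30, 3, 0], [8, 30, 3, 0], [8, 30, 3, 0], [6, 30, 3, 0]]])

```text
t: 4.9
eef_pos: [0.4467, -0.129, 0.1289]
ee_rot: [3.142, -0.001, 0.002]
force: [0.4, 0.1, -0.6]
width: 0.0567
gripper_force: 0.0
```

```bash
cat > look.py <<'E'
import sys
from fit import *
# look.py name [picfile]: fit from current wrist picture + top picture
def look(k,pic=None,cams=('wrist','top')):
    v={}
    for n in cams:
        s=telemetry.get_state(); c=cal(n); grab(n,pic if n=='wrist' else None)
        v[n]=(c,[d['mask'] for d in trace(n,k)])
    p,q=fit(k,v); s=telemetry.get_state()
    print(k,p.round(4),q,'tcp',s['eef_pos'].round(4),s['ee_rot'].round(3),'t',round(s['t'],2))
    return p
if __name__=='__main__': look(sys.argv[1],*(sys.argv[2:3]))
E
python3 look.py bridge_carved w1.png; python3 -c "
from h import *
c=cal('wrist');print((-c[1].T@c[2]).round(3),c[1].round(2))"
```

```text
bridge_carved [ 0.445  -0.1308 -0.0102  0.0014] {'wrist': np.float64(0.94), 'top': np.float64(0.39)} tcp [ 0.4459 -0.1282  0.1286] [ 3.142e+00  1.000e-03 -0.000e+00] t 5.1
[ 0.517 -0.128  0.314] [[ 0.   -1.    0.  ]
 [-0.97  0.    0.26]
 [-0.26 -0.   -0.97]]
```

View pics/w1.png

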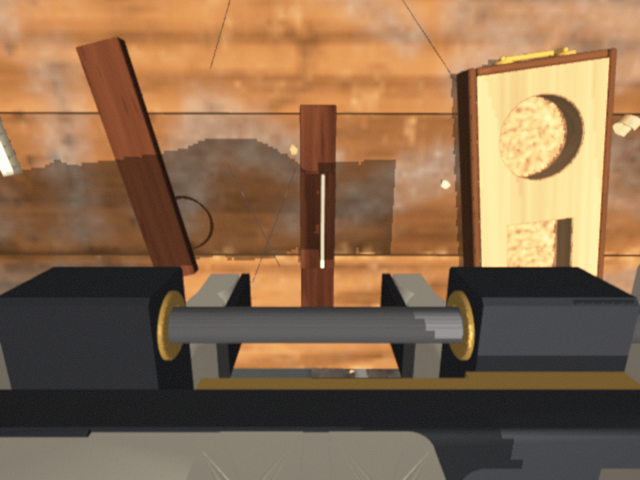

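Emit:
servo_tool(series=[[[0, 0.5, 15, 0], [0, 0.5, 15, 0], [0, 0.5, 15, 0], [0, 0.5, 15, 0], [0, 0.5, 15, 0], [0, 0, 15, 0], [0, 0, 15, 0], [0, 0, 10, 0], [0, 0, 5, 0], [0, 0, 2, 0]]])

```text
t: 5.93
eef_pos: [0.4459, -0.129, 0.0064]
ee_rot: [3.141, 0.001, 0.004]
force: [0.1, -0.3, -0.1]
width: 0.0571
gripper_force: 0.0
```

Emit:
servo_tool(series=[[[0, 0, 0, 0], [0, 0, 0, 0], [0, 0, 0, 0], [0, 0, 0, 0], [0, 0, 0, 0], [0, 0, 0, 0], [0, 0, 0, 0], [0, 0, 0, 0], [0, 0, 0, 0], [0, 0, 0, 0]]], claw=1)

```text
t: 6.77
eef_pos: [0.4461, -0.1299, 0.0067]
ee_rot: [3.142, 0.0, 0.002]
force: [0.1, 0.1, 0.9]
width: 0.0014
gripper_force: 0.0
```

```bash
python3 -c "
from h import *
im=grab('wrist','w2.png'); s=grab('scene'); c=cal('scene')
u,v=proj(c,[.445,-.13,.01]).astype(int); print(u,v)
cv2.imwrite('pics/s2.png',cv2.resize(s[v-70:v+70,u-90:u+90,::-1],None,fx=4,fy=4))"
```

```text
334 314
```

View pics/s2.png

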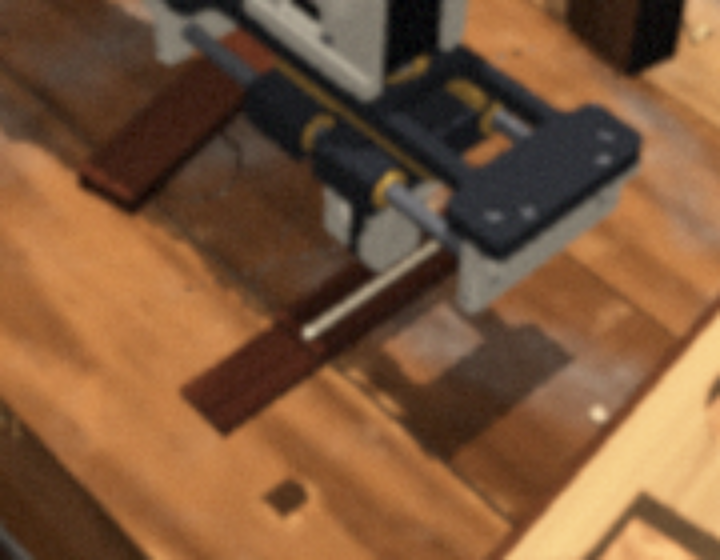

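View pics/w2.png

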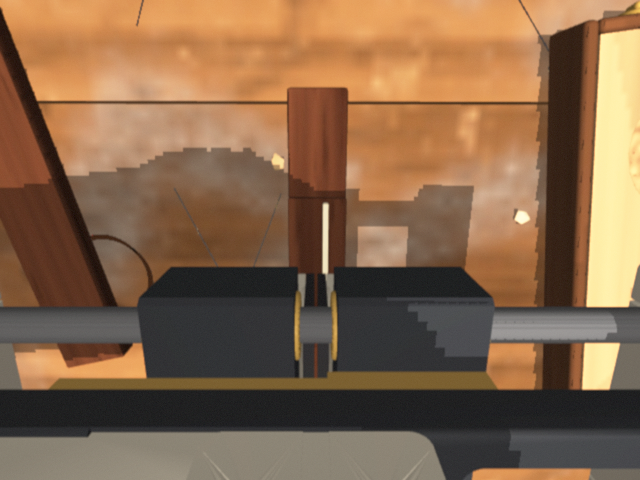

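```bash
python3 -c "
from h import *
t=cal('top'); s=cal('scene'); w=cal('wrist')
for p in [(398,236),(400,332)]: print('bar',ray(t,p,.006).round(4))
for p in [(402,262),(402,303)]: print('saddle',ray(t,p,.014).round(4))
print('scene saddle',ray(s,(320.5,327.5),.014).round(4))
print('w2 step/saddle',ray(w,(318,197),.011).round(4),ray(w,(326,204),.014).round(4),ray(w,(318,88),.006).round(4))
for z in (0,.005,.01,.015,.02): print(z,proj(s,[.446,-.13,z]).round(1), ((proj(s,[.4365,-.131,z])-[244,244])*4).round())
"
```

```text
bar [ 0.5308 -0.1333  0.006 ]
bar [ 0.355  -0.1284  0.006 ]
saddle [ 0.4811 -0.1374  0.014 ]
saddle [ 0.4066 -0.1337  0.014 ]
scene saddle [ 0.407  -0.1362  0.014 ]
w2 step/saddle [ 0.4854 -0.131   0.011 ] [ 0.4826 -0.1348  0.014 ] [ 0.5343 -0.1309  0.006 ]
0 [335.1 318.5] [350. 311.]
0.005 [335.2 316.5] [350. 303.]
0.01 [335.3 314.6] [350. 295.]
0.015 [335.5 312.6] [351. 288.]
0.02 [335.6 310.6] [351. 280.]
```

Emit:
servo_tool(series=[[[0, 0, -1, 0], [0, 0, 0, 0], [0, 0, 0, 0], [0, 0, 0, 0], [0, 0, 0, 0], [0, 0, 0, 0], [0, 0, 1, 0], [0, 0, 1, 0], [0, 0, 1, 0], [0, 0, 1, 0]]], claw=-0.3)

```text
t: 7.7
eef_pos: [0.4461, -0.1298, 0.0036]
ee_rot: [3.142, 0.0, 0.002]
force: [0.8, 0.6, 0.0]
width: 0.0559
gripper_force: 0.0
```

```bash
python3 -c "
from h import *
s=grab('scene'); u,v=334,300
cv2.imwrite('pics/s3.png',cv2.resize(s[v-70:v+70,u-90:u+90,::-1],None,fx=4,fy=4))"
```

```text
(no output)
```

View pics/s3.png

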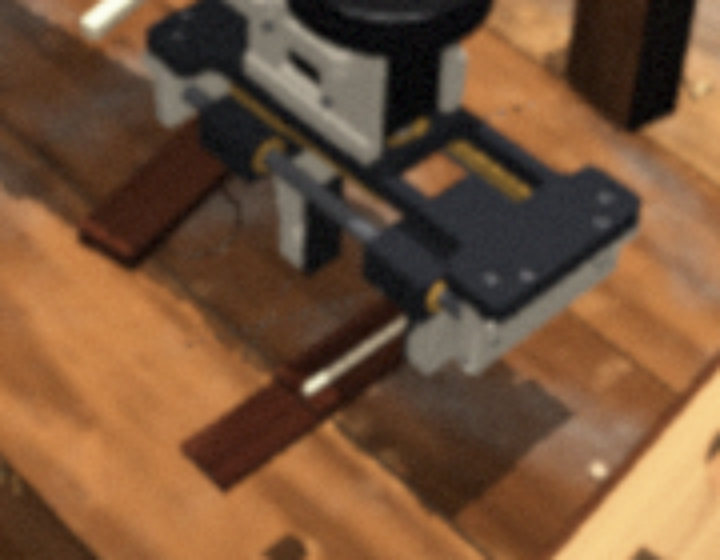

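The crop shows the open fingers with their tips above the bench; the far finger's tip is at about px (317,297). I'll work out its height.

```bash
python3 -c "
from h import *
s=cal('scene')
for z in (0,.01,.02,.03):
  print(z,[((proj(s,[x,y,z])-[244,230])*4).round() .tolist() for x,y in [(.4365,-.1),(.4365,-.081),(.4365,-.158),(.4555,-.1)]])
"
```

```text
0 [[300.0, 324.0], [271.0, 299.0], [395.0, 406.0], [333.0, 302.0]]
0.01 [[300.0, 309.0], [271.0, 283.0], [396.0, 390.0], [333.0, 286.0]]
0.02 [[301.0, 293.0], [271.0, 267.0], [397.0, 374.0], [334.0, 271.0]]
0.03 [[301.0, 277.0], [271.0, 251.0], [398.0, 358.0], [335.0, 254.0]]
```

The tips stand roughly 25 mm higher than the reported TCP, so I'll lower in guarded steps and watch the force.

Emit:
servo_tool(series=[[[0, 0, 1.5, 0], [0, 0, 1.5, 0], [0, 0, 1.5, 0], [0, 0, 1.5, 0], [0, 0, 1.5, 0], [0, 0, 1.5, 0], [0, 0, 1.5, 0], [0, 0, 1.5, 0], [0, 0, 0, 0], [0, 0, 0, 0]]])

```text
t: 8.58
eef_pos: [0.4461, -0.1299, -0.0083]
ee_rot: [3.142, 0.0, 0.002]
force: [0.4, -0.6, 0.7]
width: 0.0568
gripper_force: 0.0
```

Emit:
servo_tool(series=[[[0, 0, 1, 0], [0, 0, 1, 0], [0, 0, 1, 0], [0, 0, 1, 0], [0, 0, 1, 0], [0, 0, 1, 0], [0, 0, 0, 0], [0, 0, 0, 0], [0, 0, 0, 0], [0, 0, 0, 0]]])

```text
t: 9.42
eef_pos: [0.4462, -0.1298, -0.0142]
ee_rot: [3.142, -0.0, 0.002]
force: [-0.5, 0.3, -0.9]
width: 0.0569
gripper_force: 0.0
```

```bash
python3 -c "
from h import *
s=grab('scene'); u,v=334,300
cv2.imwrite('pics/s4.png',cv2.resize(s[v-70:v+70,u-90:u+90,::-1],None,fx=4,fy=4))
s=cal('scene')
for z in (0,.005,.01,.015,.02):
  print(z,[((proj(s,[x,y,z])-[244,230])*4).round() .tolist() for x,y in [(.4365,-.1),(.4365,-.081),(.4365,-.158),(.4555,-.1)]])"
```

```text
0 [[300.0, 324.0], [271.0, 299.0], [395.0, 406.0], [333.0, 302.0]]
0.005 [[300.0, 316.0], [271.0, 291.0], [395.0, 398.0], [333.0, 294.0]]
0.01 [[300.0, 309.0], [271.0, 283.0], [396.0, 390.0], [333.0, 286.0]]
0.015 [[301.0, 301.0], [271.0, 275.0], [396.0, 382.0], [334.0, 278.0]]
0.02 [[301.0, 293.0], [271.0, 267.0], [397.0, 374.0], [334.0, 271.0]]
```

View pics/s4.png

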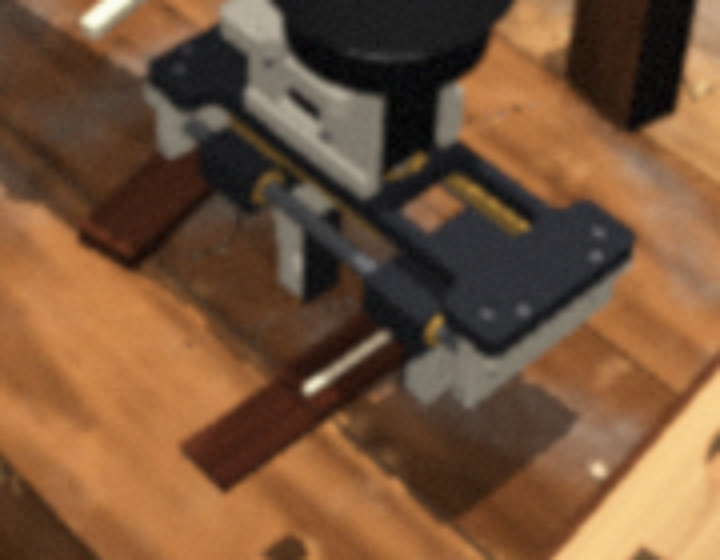

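Emit:
servo_tool(series=[[[0, 0, 0.7, 0], [0, 0, 0.7, 0], [0, 0, 0.7, 0], [0, 0, 0.7, 0], [0, 0, 0.7, 0], [0, 0, 0.5, 0], [0, 0, 0, 0], [0, 0, 0, 0], [0, 0, 0, 0], [0, 0, 0, 0]]])

```text
t: 10.3
eef_pos: [0.4462, -0.1298, -0.0182]
ee_rot: [3.142, -0.0, 0.002]
force: [0.8, 0.0, -0.1]
width: 0.0568
gripper_force: 0.0
```

Emit:
servo_tool(series=[[[0, 0, 0, 0], [0, 0, 0, 0], [0, 0, 0, 0], [0, 0, 0, 0], [0, 0, 0, 0], [0, 0, 0, 0], [0, 0, 0, 0], [0, 0, 0, 0], [0, 0, 0, 0], [0, 0, 0, 0]]], claw=1)

```text
t: 11.13
eef_pos: [0.4461, -0.1298, -0.0182]
ee_rot: [3.142, 0.0, 0.002]
force: [-0.1, -1.5, 0.2]
width: 0.0262
gripper_force: 20.0
```

Emit:
servo_tool(series=[[[0, 0, -6, 0], [0, 0, -14, 0], [0, 0, -14, 0], [0, 0, -14, 0], [0, 0, -14, 0], [0, 0, -14, 0], [0, 0, -14, 0], [0, -15, 0, 0], [2, -25, 0, 0], [2, -30, 0, 0]]])

```text
t: 11.97
eef_pos: [0.4499, -0.0598, 0.0725]
ee_rot: [-3.141, -0.001, -0.0]
force: [1.1, 0.2, -1.3]
width: 0.0271
gripper_force: 20.0
```

Emit:
servo_tool(series=[[[2, -30, 0, 0], [2, -30, 0, 0], [2, -30, 0, 0], [2, -30, 0, 0], [2, -30, 0, 0], [2, -30, 0, 0], [2, -30, 0, 0], [0, -30, 0, 0], [0, -30, 0, 0], [0, -30, 0, 0]]])

```text
t: 12.8
eef_pos: [0.463, 0.2417, 0.0722]
ee_rot: [-3.141, -0.0, 0.002]
force: [0.6, -1.5, -0.7]
width: 0.0266
gripper_force: 20.0
```

Emit:
servo_tool(series=[[[0, -30, 0, 0], [0, -30, 0, 0], [0, -25, 0, 0], [0, -19, 0, 0], [0, 0, 0, 0.045], [0, 0, 0, 0.05], [0, 0, 0, 0], [0, 0, 0, 0], [0, 0, 0, 0], [0, 0, 0, 0]]])

```text
t: 13.63
eef_pos: [0.4632, 0.3439, 0.0719]
ee_rot: [-3.142, -0.0, -0.092]
force: [-0.2, 0.1, -0.9]
width: 0.0269
gripper_force: 20.0
```

```bash
cat > tray.py <<'E'
from h import *
F=dict(p=(.4597,.3047,-.0928)); S=dict(p=(.4627,-.2986,.1371))
def tw(T,x,y):
    a=T['p'][2]; return np.array([T['p'][0]+x*np.cos(a)-y*np.sin(a),T['p'][1]+x*np.sin(a)+y*np.cos(a)])
def rect(T,cx,cy,l,w): return [tw(T,cx+sx*l/2,cy+sy*w/2) for sx,sy in((-1,-1),(1,-1),(1,1),(-1,1))]
def circ(T,cx,cy,d): return [tw(T,cx+d/2*np.cos(t),cy+d/2*np.sin(t)) for t in np.linspace(0,6.28,30)]
SH=[rect(F,0,.04,.196,.046),rect(F,-.055,-.036,.072,.027),circ(F,.067,-.0345,.064),rect(S,-.048,0,.066,.049),circ(S,.048,0,.06)]
def overlay(n,f,crop=None,scale=1):
    c=cal(n); im=grab(n)[:,:,::-1].copy()
    for s in SH:
        uv=np.array([proj(c,[*p,.026]) for p in s])
        cv2.polylines(im,[np.round(uv*8).astype(np.int32)],True,(0,0,255),1,cv2.LINE_AA,3)
    if crop: a,b,w,h=crop; im=im[b:b+h,a:a+w]
    cv2.imwrite('pics/'+f,cv2.resize(im,None,fx=scale,fy=scale))
E
python3 -c "
from tray import *
overlay('wrist','o1.png'); s=telemetry.get_state(); print(s['eef_pos'],s['ee_rot'],s['width'],s['t'])
print([tw(F,*p).round(4) for p in [(0,.04),(-.055,-.036),(.067,-.0345)]],[tw(S,*p).round(4) for p in [(-.048,0),(.048,0)]])"
```

```text
[0.46321749 0.34392487 0.07193931] [-3.14144332e+00 -8.74328976e-05 -9.23816319e-02] 0.026860204897845553 13.6833
[array([0.4634, 0.3445]), array([0.4016, 0.274 ]), array([0.5232, 0.2641])] [array([ 0.4152, -0.3052]), array([ 0.5102, -0.292 ])]
```

View pics/o1.png

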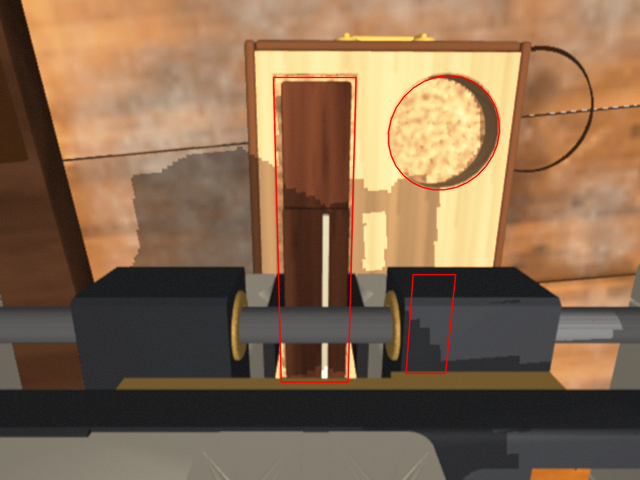

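The overlay outlines match the recess and the well, and the bridge hangs level above the long recess (px 316,200). I'll lower it.

Emit:
servo_tool(series=[[[1, 0, 6, 0], [0, 0, 12, 0], [0, 0, 12, 0], [0, 0, 12, 0], [0, 0, 10, 0], [0, 0, 6, 0], [0, 0, 4, 0], [0, 0, 2.5, 0], [0, 0, 2, 0], [0, 0, 0.8, 0]]])

```text
t: 14.52
eef_pos: [0.4642, 0.3443, 0.0045]
ee_rot: [-3.141, -0.0, -0.093]
force: [0.2, -0.2, 0.5]
width: 0.0269
gripper_force: 20.0
```

Emit:
servo_tool(series=[[[0, 0, 0, 0], [0, 0, 0, 0], [0, 0, 0, 0], [0, 0, 0, 0], [0, 0, 0, 0], [0, 0, 0, 0], [0, 0, 0, 0], [0, 0, 0, 0], [0, 0, 0, 0], [0, 0, 0, 0]]], claw=-0.1)

```text
t: 15.35
eef_pos: [0.4641, 0.3441, 0.0045]
ee_rot: [3.142, -0.0, -0.093]
force: [0.2, -0.0, -0.2]
width: 0.0482
gripper_force: 0.0
```

Emit:
servo_tool(series=[[[0, 0, -5, 0], [0, 0, -10, 0], [0, 0, -15, 0], [0, 0, -20, 0], [0, 0, -20, 0], [0, 0, -20, 0], [0, 0, 0, -0.076], [0, 0, 0, -0.076], [0, 0, 0, -0.076], [0, 0, 0, -0.076]]])

```text
t: 16.18
eef_pos: [0.4643, 0.3444, 0.0959]
ee_rot: [-3.141, -0.001, 0.215]
force: [-1.2, 0.3, -0.2]
width: 0.048
gripper_force: 0.0
```

Emit:
servo_tool(series=[[[-9, 27, 0, 0], [-9, 27, 0, 0], [-9, 27, 0, 0], [-9, 27, 0, 0], [-9, 27, 0, 0], [-9, 27, 0, 0], [-9, 27, 0, 0], [-9, 27, 0, 0], [0, 0, 0, 0], [0, 0, 0, 0]]], claw=0.3)

```text
t: 17.02
eef_pos: [0.4391, 0.1169, 0.0956]
ee_rot: [-3.141, -0.002, 0.209]
force: [-0.4, 0.8, -0.8]
width: 0.0306
gripper_force: 0.0
```

Run:
```python
from look import *
look('nut_blank','w5.png',('wrist','top')); look('nut_blank',None,('wrist',)) 
overlay=__import__('tray').overlay; overlay('top','t5.png',(80,190,180,170),3)
```

```text
nut_blank [ 0.5078  0.1164 -0.0155  0.2428] {'wrist': np.float64(0.9)} tcp [0.4394 0.1187 0.0949] [-3.141e+00 -1.000e-03  2.120e-01] t 17.22
nut_blank [ 0.5084  0.1163 -0.0121  0.2246] {'wrist': np.float64(0.91)} tcp [0.4392 0.1186 0.0945] [-3.142 -0.     0.212] t 17.32
```

View pics/t5.png

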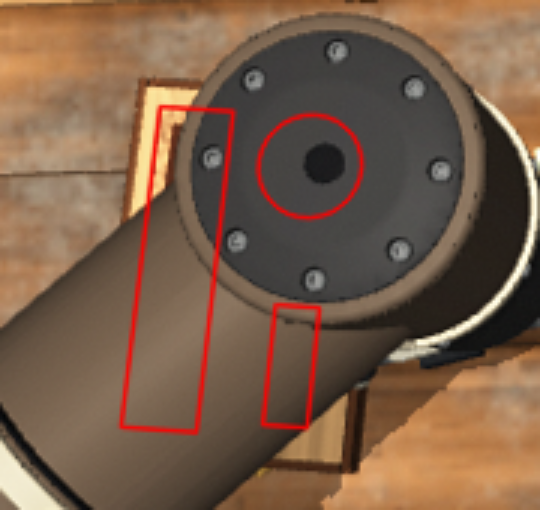

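The arm hides the tray in the top view, so that picture is no use. The wrist fit puts the nut at (0.508, 0.1165), yaw 0.22.

Emit:
servo_tool(series=[[[17, 4, 0, -0.01], [17, 4, 10, 0], [17, 4, 15, 0], [16, 4, 15, 0], [0, 0, 15, 0], [0, 0, 15, 0], [0, 0, 15, 0], [0, 0, 10, 0], [0, 0, 6, 0], [0, 0, 4, 0]]])

```text
t: 18.2
eef_pos: [0.5076, 0.1168, -0.0113]
ee_rot: [3.141, 0.001, 0.222]
force: [0.1, 0.6, 0.9]
width: 0.0309
gripper_force: 0.0
```

Emit:
servo_tool(series=[[[0, 0, 2, 0], [0, 0, 2, 0], [0, 0, 1.5, 0], [0, 0, 1, 0], [0, 0, 1, 0], [0, 0, 1, 0], [0, 0, 1, 0], [0, 0, 1, 0], [0, 0, 1, 0], [0, 0, 0, 0]]])

```text
t: 19.03
eef_pos: [0.5078, 0.1167, -0.0222]
ee_rot: [3.142, 0.0, 0.221]
force: [0.3, 0.1, 0.2]
width: 0.0308
gripper_force: 0.0
```

Emit:
servo_tool(series=[[[0, 0, 0, 0], [0, 0, 0, 0], [0, 0, 0, 0], [0, 0, 0, 0], [0, 0, 0, 0], [0, 0, 0, 0], [0, 0, 0, 0], [0, 0, 0, 0], [0, 0, 0, 0], [0, 0, 0, 0]]], claw=1, grip_force=12)

```text
t: 19.87
eef_pos: [0.5079, 0.1168, -0.022]
ee_rot: [-3.142, -0.0, 0.221]
force: [-0.5, 0.0, 0.2]
width: 0.0086
gripper_force: 12.0
```

Emit:
servo_tool(series=[[[0, 0, -6, 0], [0, 0, -14, 0], [0, 0, -18, 0], [0, 0, -18, 0], [0, 0, -18, 0], [0, 0, -16, 0], [0, 0, 0, 0.0785], [0, 0, 0, 0.0785], [0, 0, 0, 0.0785], [0, 0, 0, 0.0785]]])

```text
t: 20.7
eef_pos: [0.5079, 0.1167, 0.0686]
ee_rot: [-3.141, -0.0, -0.097]
force: [-0.3, -0.9, 0.0]
width: 0.0086
gripper_force: 12.0
```

Emit:
servo_tool(series=[[[-20, -24.5, 0, 0], [-20, -24.5, 0, 0], [-20, -24.5, 0, 0], [-20, -24.5, 0, 0], [-20, -24.5, 0, 0], [-20, -24.5, 0, 0], [0, 0, 0, 0], [0, 0, 0, 0], [0, 0, 0, 0], [0, 0, 0, 0]]])

```text
t: 21.53
eef_pos: [0.4022, 0.2736, 0.0681]
ee_rot: [3.141, 0.0, -0.093]
force: [0.3, 0.5, -0.6]
width: 0.0085
gripper_force: 12.0
```

```bash
python3 -c "
from tray import *
overlay('wrist','o6.png')"
```

```text
(no output)
```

View pics/o6.png

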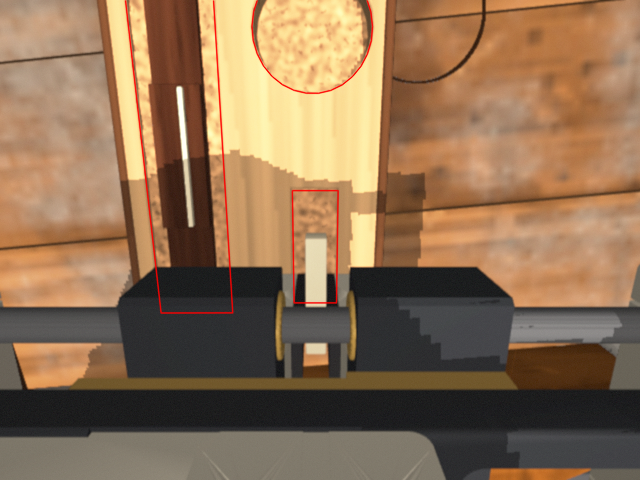

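The bridge is seated in the long recess (px 185,150), and the nut (315,290) is aligned over the short recess.

Emit:
servo_tool(series=[[[0, 0, 6, 0], [0, 0, 12, 0], [0, 0, 12, 0], [0, 0, 12, 0], [0, 0, 10, 0], [0, 0, 6, 0], [0, 0, 4, 0], [0, 0, 2.5, 0], [0, 0, 2, 0], [0, 0, 0.8, 0]]])

```text
t: 22.42
eef_pos: [0.4022, 0.2742, 0.0007]
ee_rot: [-3.141, -0.0, -0.093]
force: [0.1, 0.3, 0.0]
width: 0.0087
gripper_force: 12.0
```

Emit:
servo_tool(series=[[[0, 0, 0, 0], [0, 0, 0, 0], [0, 0, 0, 0], [0, 0, 0, 0], [0, 0, -3, 0], [0, 0, -10, 0], [0, 0, -20, 0], [0, 0, -25, 0], [0, 0, -30, 0], [0, 0, -30, 0]]], claw=0.3)

```text
t: 23.25
eef_pos: [0.4017, 0.2738, 0.12]
ee_rot: [3.141, 0.0, -0.093]
force: [0.5, 0.9, -0.8]
width: 0.0307
gripper_force: 0.0
```

Emit:
servo_tool(series=[[[0, 0, -20, -0.093], [0, 10, -20, 0], [0, 25, -10, 0], [4, 30, 0, 0], [4, 30, 0, 0], [4, 30, 0, 0], [4, 30, 0, 0], [4, 30, 0, 0], [4, 30, 0, 0], [4, 30, 0, 0]]], claw=-1)

```text
t: 24.08
eef_pos: [0.4299, 0.0278, 0.1692]
ee_rot: [-3.141, -0.001, 0.001]
force: [0.6, -0.2, -0.1]
width: 0.0863
gripper_force: 0.0
```

Emit:
servo_tool(series=[[[6, 30, 0, 0], [6, 30, 0, 0], [6, 30, 0, 0], [6, 30, 0, 0], [6, 30, 0, 0], [6, 30, 0, 0], [6, 30, 0, 0], [6, 30, 0, 0], [6, 16, 0, 0], [6, 0, 0, 0]]])

```text
t: 24.92
eef_pos: [0.4899, -0.2295, 0.1686]
ee_rot: [3.141, 0.001, -0.003]
force: [0.5, 0.6, -0.3]
width: 0.0879
gripper_force: 0.0
```

```bash
python3 -c "
from look import *
look('glue_bottle','w7.png')"
```

```text
glue_bottle [ 0.6596 -0.2276 -0.009  -0.1126] {'wrist': np.float64(0.98)} tcp [ 0.4898 -0.2262  0.1686] [-3.141  0.     0.   ] t 25.12
```

Emit:
servo_tool(series=[[[20, 0, 0, 0], [28, 0.5, 0, 0], [28, 0.5, 0, 0], [28, 0, 0, 0], [28, 0, 0, 0], [22, 0, 0, 0], [14, 0, 0, 0], [0, 0, 6, 0], [0, 0, 12, 0], [0, 0, 12, 0]]])

```text
t: 25.95
eef_pos: [0.6575, -0.2267, 0.138]
ee_rot: [-3.141, -0.0, 0.001]
force: [-0.4, 0.3, -0.4]
width: 0.0877
gripper_force: 0.0
```

Emit:
servo_tool(series=[[[0, 0, 12, 0], [0, 0, 12, 0], [0, 0, 12, 0], [0, 0, 12, 0], [0, 0, 10, 0], [0, 0, 6, 0], [0, 0, 4, 0], [0, 0, 2, 0], [0, 0, 0, 0], [0, 0, 0, 0]]])

```text
t: 26.78
eef_pos: [0.6585, -0.2278, 0.0691]
ee_rot: [3.141, -0.001, 0.0]
force: [-0.3, -0.1, -0.2]
width: 0.0877
gripper_force: 0.0
```

Emit:
servo_tool(series=[[[0, 0, 0, 0], [0, 0, 0, 0], [0, 0, 0, 0], [0, 0, 0, 0], [0, 0, 0, 0], [0, 0, 0, 0], [0, 0, 0, 0], [0, 0, 0, 0], [0, 0, 0, 0], [0, 0, 0, 0]]], claw=1, grip_force=30)

```text
t: 27.62
eef_pos: [0.6581, -0.2277, 0.0687]
ee_rot: [3.142, -0.0, 0.0]
force: [0.4, 0.6, 0.5]
width: 0.0474
gripper_force: 30.0
```

Emit:
servo_tool(series=[[[0, 0, -5, 0], [0, 0, -11, 0], [0, 0, -14, 0], [0, 0, -14, 0], [0, 0, -11, 0], [-8, 0, -5, 0], [-16, 0, 0, 0], [-24, 0, 0, 0], [-26, 0, 0, 0], [-26, 0, 0, 0]]])

```text
t: 28.45
eef_pos: [0.556, -0.2275, 0.1283]
ee_rot: [-3.141, 0.001, 0.0]
force: [1.6, 0.3, -2.1]
width: 0.0475
gripper_force: 30.0
```

Emit:
servo_tool(series=[[[-26, 0, 0, 0], [-26, 0, 0, 0], [-24, -6, 0, 0], [-16, -14, 0, 0], [-8, -22, 0, 0], [0, -28, 0, 0], [0, -28, 0, 0], [0, -28, 0, 0], [0, -28, 0, 0], [0, -28, 0, 0]]])

```text
t: 29.28
eef_pos: [0.457, -0.0447, 0.1289]
ee_rot: [-3.141, -0.0, -0.0]
force: [0.8, 0.7, -2.5]
width: 0.0472
gripper_force: 30.0
```

Emit:
servo_tool(series=[[[0, -28, 0, 0], [0, -28, 0, 0], [0, -28, 0, 0], [0, -28, 0, 0], [0, -28, 0, 0], [0, -28, 0, 0], [0, -28, 0, 0], [0, -28, 0, 0], [0, -28, 0, 0], [0, -20, 0, 0]]])

```text
t: 30.12
eef_pos: [0.4574, 0.2279, 0.1289]
ee_rot: [-3.141, -0.0, 0.001]
force: [0.8, -0.3, -2.7]
width: 0.0478
gripper_force: 30.0
```

Emit:
servo_tool(series=[[[10, -6, 0, 0], [15, -8, 0, 0], [15, -8, 0, 0], [15, -8, 0, 0], [10, -6, 0, 0], [0, 0, 5, 0], [0, 0, 7, 0], [0, 0, 7, 0], [0, 0, 0, 0], [0, 0, 0, 0]]])

```text
t: 30.95
eef_pos: [0.5221, 0.2614, 0.109]
ee_rot: [3.141, 0.001, 0.0]
force: [0.1, 0.9, -2.5]
width: 0.0475
gripper_force: 30.0
```

Emit:
servo_tool(series=[[[0, 0, 5, 0], [0, 0, 6, 0], [0, 0, 6, 0], [0, 0, 5, 0], [0, 0, 4, 0], [0, 0, 3, 0], [0, 0, 2, 0], [0, 0, 1.5, 0], [0, 0, 1, 0], [0, 0, 0, 0]]])

```text
t: 31.78
eef_pos: [0.523, 0.2622, 0.0761]
ee_rot: [3.142, 0.0, 0.0]
force: [-0.4, 0.4, -3.2]
width: 0.0477
gripper_force: 30.0
```

Emit:
servo_tool(series=[[[0, 0, 0.7, 0], [0, 0, 0, 0], [0, 0, 0, 0], [0, 0, 0, 0], [0, 0, 0, 0], [0, 0, 0, 0], [0, 0, 0, 0], [0, 0, 0, 0], [0, 0, 0, 0], [0, 0, 0, 0]]])

```text
t: 32.62
eef_pos: [0.523, 0.2623, 0.0755]
ee_rot: [3.142, 0.0, 0.0]
force: [-0.2, -0.1, -2.9]
width: 0.0475
gripper_force: 30.0
```

Emit:
servo_tool(series=[[[0, 0, 0, 0], [0, 0, 0, 0], [0, 0, 0, 0], [0, 0, 0, 0], [0, 0, -5, 0], [0, 0, -12, 0], [0, 0, -20, 0], [0, 0, -25, 0], [0, 0, -25, 0], [0, 0, -20, 0]]], claw=-0.8)

```text
t: 33.45
eef_pos: [0.5234, 0.2624, 0.185]
ee_rot: [-3.141, -0.002, 0.0]
force: [0.2, -0.2, -0.2]
width: 0.0789
gripper_force: 0.0
```

```bash
python3 -c "
from look import *
for k in ('glue_bottle','strop_block'): look(k,None,('scene','top'))
cv2.imwrite('pics/s8.png',grab('scene')[:,:,::-1])"
```

```text
glue_bottle [ 0.64  -0.234  0.     0.   ] {} tcp [0.5231 0.2625 0.1833] [-3.14e+00 -1.00e-03  0.00e+00] t 33.65
strop_block [ 0.645  -0.0914  0.0089 -0.17  ] {'top': np.float64(0.92)} tcp [0.5225 0.2618 0.1814] [3.14e+00 1.00e-03 0.00e+00] t 33.85
```

View pics/s8.png

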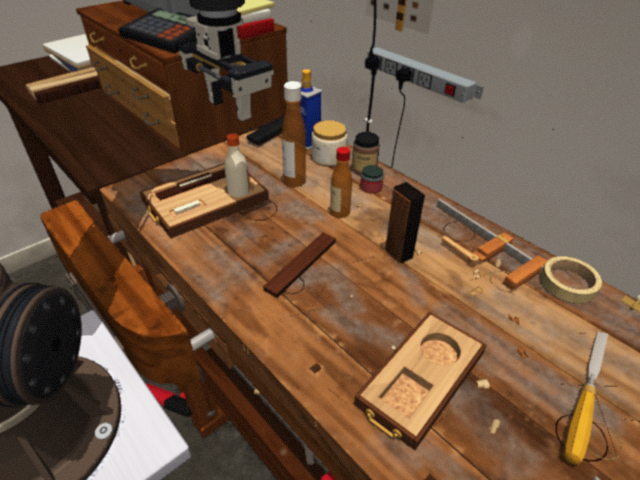

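Glue bottle stands in its well (px 236,175), and the bridge and nut are in their recesses. Next is the strop.

Emit:
servo_tool(series=[[[-20, 0, 0, 0], [-30, 0, 0, 0], [-10, 10, 0, 0], [0, 30, 0, 0], [0, 30, 0, 0], [0, 30, 0, 0], [0, 30, 0, 0], [0, 30, 0, 0], [0, 30, 0, 0], [0, 30, 0, 0]]], claw=-1)

```text
t: 34.73
eef_pos: [0.4626, 0.0408, 0.1821]
ee_rot: [3.141, 0.001, 0.001]
force: [0.1, 1.2, 0.7]
width: 0.0874
gripper_force: 0.0
```

Emit:
servo_tool(series=[[[10, 30, 0, 0], [20, 30, 0, 0], [28, 30, 0, 0], [28, 30, 0, 0], [28, 15, 0, 0], [28, 0, 0, 0], [24, 0, 0, 0], [20, 0, 0, 0], [0, 0, 0, 0.119], [0, 0, 0, 0.119]]])

```text
t: 35.57
eef_pos: [0.6496, -0.093, 0.1804]
ee_rot: [3.14, 0.003, -0.243]
force: [-0.2, 0.3, -0.0]
width: 0.0875
gripper_force: 0.0
```

Emit:
servo_tool(series=[[[0, 0, 0, 0.119], [0, 0, 0, 0.119], [0, 0, 0, 0.119], [0, 0, 0, 0.119], [0, 0, 0, 0.119], [0, 0, 0, 0.119], [0, 0, 0, 0.119], [0, 0, 0, 0.119], [0, 0, 0, 0.119], [0, 0, 0, 0.119]]])

```text
t: 36.4
eef_pos: [0.6488, -0.0928, 0.1816]
ee_rot: [3.14, -0.0, -1.434]
force: [-0.6, -0.4, 0.5]
width: 0.088
gripper_force: 0.0
```

Emit:
servo_tool(series=[[[0, 0, 0, 0.119], [0, 0, 0, 0.119], [0, 0, 0, 0.119], [0, 0, 0, 0], [0, 0, 0, 0], [0, 0, 0, 0], [0, 0, 0, 0], [0, 0, 0, 0], [0, 0, 0, 0], [0, 0, 0, 0]]])

```text
t: 37.23
eef_pos: [0.6491, -0.0927, 0.1825]
ee_rot: [-3.142, 0.0, -1.784]
force: [0.5, -0.1, 0.1]
width: 0.0877
gripper_force: 0.0
```

```bash
python3 -c "
from look import *
look('strop_block','w9.png',('wrist','scene'))"
```

```text
strop_block [ 0.6488 -0.0923 -0.0025 -0.1493] {'wrist': np.float64(0.95), 'scene': np.float64(0.92)} tcp [ 0.6491 -0.0927  0.1825] [-3.142 -0.    -1.785] t 37.43
```

View pics/w9.png

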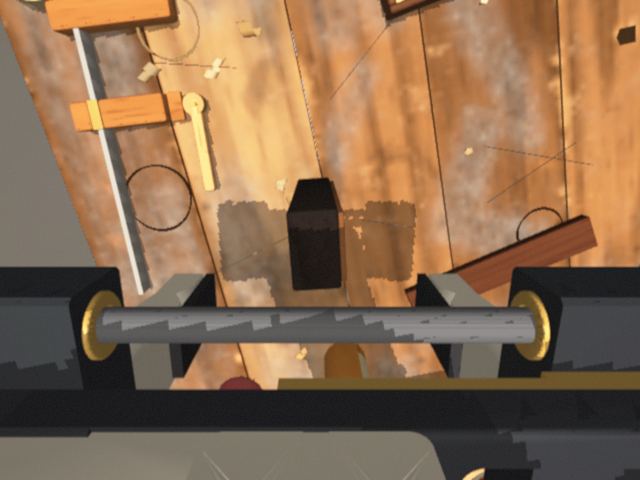

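The strop's top (px 316,250) is centred between the fingers and turned about 0.04 rad from them. I'll correct that, go down and grip.

Emit:
servo_tool(series=[[[0, 0, 6, -0.04], [0, 0, 12, 0], [0, 0, 14, 0], [0, 0, 14, 0], [0, 0, 14, 0], [0, 0, 14, 0], [0, 0, 14, 0], [0, 0, 12, 0], [0, 0, 8, 0], [0, 0, 4, 0]]])

```text
t: 38.27
eef_pos: [0.6482, -0.0928, 0.0687]
ee_rot: [3.139, -0.001, -1.745]
force: [-0.5, 0.6, 0.1]
width: 0.0874
gripper_force: 0.0
```

Emit:
servo_tool(series=[[[0, 0, 0, 0], [0, 0, 0, 0], [0, 0, 0, 0], [0, 0, 0, 0], [0, 0, 0, 0], [0, 0, 0, 0], [0, 0, 0, 0], [0, 0, 0, 0], [0, 0, 0, 0], [0, 0, 0, 0]]], claw=1, grip_force=35)

```text
t: 39.1
eef_pos: [0.6491, -0.0927, 0.0705]
ee_rot: [-3.142, -0.0, -1.745]
force: [-0.3, 1.0, 0.1]
width: 0.0335
gripper_force: 34.7
```

Emit:
servo_tool(series=[[[0, 0, -5, 0], [0, 0, -11, 0], [0, 0, -14, 0], [0, 0, -14, 0], [0, 0, -11, 0], [0, 0, -5, 0.05], [0, 0, 0, 0.11], [0, 0, 0, 0.11], [0, 0, 0, 0.11], [0, 0, 0, 0.11]]])

```text
t: 39.93
eef_pos: [0.649, -0.0927, 0.1311]
ee_rot: [-3.142, 0.0, -2.24]
force: [0.0, 0.8, -3.1]
width: 0.0334
gripper_force: 34.7
```

Emit:
servo_tool(series=[[[0, 0, 0, 0.11], [0, 0, 0, 0.11], [0, 0, 0, 0.11], [0, 0, 0, 0.11], [0, 0, 0, 0.11], [0, 0, 0, 0.11], [0, 0, 0, 0.11], [10, -7, 0, 0], [18, -12, 0, 0], [26, -18, 0, 0]]])

```text
t: 40.77
eef_pos: [0.6009, -0.1363, 0.1305]
ee_rot: [-3.142, 0.0, -3.001]
force: [-0.1, -1.3, -2.7]
width: 0.0334
gripper_force: 34.7
```

Emit:
servo_tool(series=[[[29, -20, 0, 0], [29, -20, 0, 0], [29, -20, 0, 0], [29, -20, 0, 0], [29, -20, 0, 0], [26, -18, 0, 0], [20, -13, 0, 0], [12, -8, 0, 0], [4, -3, 0, 0], [0, 0, 0, 0]]])

```text
t: 41.6
eef_pos: [0.4143, -0.3063, 0.131]
ee_rot: [-3.141, 0.001, -3.005]
force: [0.6, 0.5, -3.3]
width: 0.0334
gripper_force: 34.7
```

```bash
python3 -c "
from tray import *
overlay('scene','o10.png',(270,180,260,240),2); overlay('top','o11.png',(420,180,180,180),3)
s=telemetry.get_state(); print(s['eef_pos'],s['ee_rot'],s['t'])
from fit import *
v={}
for n in ('top','scene'):
    grab(n); v[n]=(cal(n),[d['mask'] for d in trace(n,'sharpening_tray')])
print(fit('sharpening_tray',v))"
```

```text
[ 0.41558508 -0.30552417  0.13072323] [-3.14133636e+00  6.77403333e-04 -3.00434449e+00] 41.7
(array([ 0.46267761, -0.29792063, -0.00256231,  0.13318892]), {'scene': np.float64(0.69)})
```

View pics/o10.png

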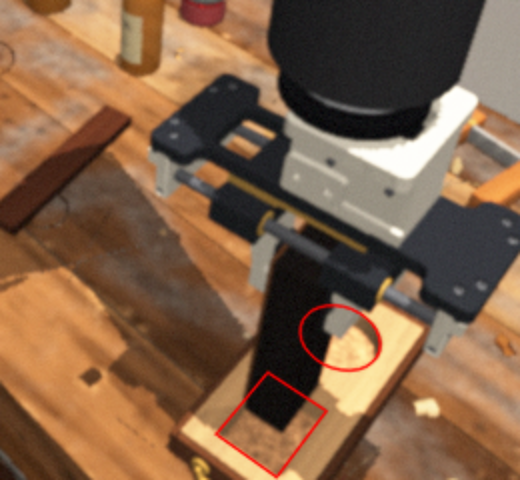

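The strop hangs upright over the outlined socket (px 272,420). I'll lower it.

Emit:
servo_tool(series=[[[0, 0, 4, 0], [0, 0, 7, 0], [0, 0, 7, 0], [0, 0, 7, 0], [0, 0, 7, 0], [0, 0, 6, 0], [0, 0, 5, 0], [0, 0, 4, 0], [0, 0, 3, 0], [0, 0, 2, 0]]])

```text
t: 42.73
eef_pos: [0.4149, -0.3057, 0.0781]
ee_rot: [3.142, -0.0, -3.005]
force: [0.5, 1.0, -3.1]
width: 0.0336
gripper_force: 34.7
```

Emit:
servo_tool(series=[[[0, 0, 1, 0], [0, 0, 0.5, 0], [0, 0, 0, 0], [0, 0, 0, 0], [0, 0, 0, 0], [0, 0, 0, 0], [0, 0, 0, 0], [0, 0, 0, 0], [0, 0, 0, 0], [0, 0, 0, 0]]])

```text
t: 43.57
eef_pos: [0.4149, -0.3056, 0.077]
ee_rot: [-3.142, 0.0, -3.005]
force: [-0.5, 0.1, -3.6]
width: 0.0335
gripper_force: 34.7
```

Emit:
servo_tool(series=[[[0, 0, 0, 0], [0, 0, 0, 0], [0, 0, 0, 0], [0, 0, 0, 0], [0, 0, 0, 0], [0, 0, -6, 0], [0, 0, -14, 0], [0, 0, -20, 0], [0, 0, -25, 0], [0, 0, -25, 0]]], claw=-1)

```text
t: 44.4
eef_pos: [0.4145, -0.3056, 0.1682]
ee_rot: [3.141, -0.001, -3.005]
force: [1.1, 0.4, -0.2]
width: 0.0868
gripper_force: 0.0
```

Emit:
servo_tool(series=[[[0, 0, -20, 0], [-11, 13, 0, 0], [-22, 26, 0, 0], [-23, 28, 0, 0], [-23, 28, 0, 0], [-23, 28, 0, 0], [-23, 28, 0, 0], [-23, 28, 0, 0], [-23, 28, 0, 0], [-23, 28, 0, 0]]])

```text
t: 45.23
eef_pos: [0.5758, -0.0447, 0.1877]
ee_rot: [-3.142, 0.001, -3.005]
force: [1.1, -0.8, 0.6]
width: 0.0876
gripper_force: 0.0
```

Emit:
servo_tool(series=[[[-23, 28, 0, 0], [-23, 28, 0, 0], [-23, 28, 0, 0], [-20, 23, 0, 0], [-8, 7, 0, 0], [0, 0, 0, 0], [0, 0, 0, 0], [0, 0, 0, 0], [0, 0, 0, 0], [0, 0, 0, 0]]])

```text
t: 46.07
eef_pos: [0.6553, 0.0787, 0.1875]
ee_rot: [3.142, 0.001, -3.006]
force: [-0.0, 0.3, 0.2]
width: 0.0878
gripper_force: 0.0
```

```bash
python3 -c "
from look import *
look('oil_bottle','w12.png',('wrist','scene')); look('strop_block',None,('top','scene'))
M['strop_block']=(M['strop_block'][0],(.415,-.305,.006,.137+1.571)); look('strop_block',None,('top','scene'))"
```

```text
oil_bottle [ 0.6558  0.0785 -0.0036  0.0696] {'wrist': np.float64(0.95), 'scene': np.float64(0.87)} tcp [0.6555 0.0793 0.1873] [ 3.141  0.    -3.005] t 46.27
strop_block [ 0.635 -0.1    0.     0.   ] {} tcp [0.6556 0.0797 0.187 ] [ 3.142  0.    -3.005] t 46.47
strop_block [ 0.4155 -0.3065  0.0045  1.7717] {'top': np.float64(0.92), 'scene': np.float64(0.95)} tcp [0.6556 0.0798 0.1869] [-3.142 -0.    -3.005] t 46.67
```

Emit:
servo_tool(series=[[[0, 0, 7, 0], [0, 0, 12, 0], [0, 0, 14, 0], [0, 0, 14, 0], [0, 0, 14, 0], [0, 0, 14, 0], [0, 0, 14, 0], [0, 0, 12, 0], [0, 0, 9, 0], [0, 0, 5, 0]]])

```text
t: 47.5
eef_pos: [0.6547, 0.0795, 0.0699]
ee_rot: [-3.141, -0.002, -3.005]
force: [-0.9, -0.2, -0.4]
width: 0.0876
gripper_force: 0.0
```

Emit:
servo_tool(series=[[[0, 0, 0, 0], [0, 0, 0, 0], [0, 0, 0, 0], [0, 0, 0, 0], [0, 0, 0, 0], [0, 0, 0, 0], [0, 0, 0, 0], [0, 0, 0, 0], [0, 0, 0, 0], [0, 0, 0, 0]]], claw=1, grip_force=30)

```text
t: 48.33
eef_pos: [0.6558, 0.0798, 0.0722]
ee_rot: [3.142, 0.0, -3.005]
force: [-0.4, -0.3, 1.8]
width: 0.0435
gripper_force: 30.0
```

Emit:
servo_tool(series=[[[0, 0, -5, 0], [0, 0, -11, 0], [0, 0, -14, 0], [0, 0, -14, 0], [0, 0, -11, 0], [0, 0, -5, 0], [8, -14, 0, 0], [13, -23, 0, 0], [15.5, -27.8, 0, 0], [15.5, -27.8, 0, 0]]])

```text
t: 49.17
eef_pos: [0.6155, -0.02, 0.1314]
ee_rot: [3.141, -0.001, -3.004]
force: [1.2, -1.0, -1.7]
width: 0.0439
gripper_force: 29.9
```

Emit:
servo_tool(series=[[[15.5, -27.8, 0, 0], [15.5, -27.8, 0, 0], [15.5, -27.8, 0, 0], [15.5, -27.8, 0, 0], [15.5, -27.8, 0, 0], [15.5, -27.8, 0, 0], [15.5, -27.8, 0, 0], [15.5, -27.8, 0, 0], [11, -20, 0, 0], [8, -13.5, 0, 0]]])

```text
t: 50.0
eef_pos: [0.508, -0.2941, 0.1316]
ee_rot: [3.141, -0.001, -3.007]
force: [-0.7, 0.5, -2.2]
width: 0.0434
gripper_force: 30.0
```

Emit:
servo_tool(series=[[[0, 0, 0, 0], [0, 0, 4, 0], [0, 0, 7, 0], [0, 0, 7, 0], [0, 0, 5, 0], [0, 0, 0, 0], [0, 0, 0, 0], [0, 0, 0, 0], [0, 0, 0, 0], [0, 0, 0, 0]]])

```text
t: 50.83
eef_pos: [0.5103, -0.292, 0.1093]
ee_rot: [-3.141, 0.001, -3.005]
force: [-0.3, 0.2, -2.0]
width: 0.044
gripper_force: 29.9
```

On target. Lower to TCP 0.0787, about 30.6 mm.

Emit:
servo_tool(series=[[[0, 0, 4, 0], [0, 0, 6, 0], [0, 0, 6, 0], [0, 0, 5, 0], [0, 0, 4, 0], [0, 0, 2.5, 0], [0, 0, 1.5, 0], [0, 0, 1, 0], [0, 0, 0.5, 0], [0, 0, 0, 0]]])

```text
t: 51.67
eef_pos: [0.5101, -0.2921, 0.0785]
ee_rot: [-3.141, 0.0, -3.005]
force: [-0.1, -0.1, -2.3]
width: 0.0437
gripper_force: 29.9
```

Emit:
servo_tool(series=[[[0, 0, 0, 0], [0, 0, 0, 0], [0, 0, 0, 0], [0, 0, 0, 0], [0, 0, 0, 0], [0, 0, 0, 0], [0, 0, 0, 0], [0, 0, 0, 0], [0, 0, 0, 0], [0, 0, 0, 0]]])

```text
t: 52.5
eef_pos: [0.51, -0.2921, 0.0784]
ee_rot: [-3.142, -0.0, -3.005]
force: [-0.4, 0.5, -2.7]
width: 0.044
gripper_force: 29.9
```

Emit:
servo_tool(series=[[[0, 0, 0, 0], [0, 0, 0, 0], [0, 0, 0, 0], [0, 0, 0, 0], [0, 0, 0, 0], [0, 0, -5, 0], [0, 0, -12, 0], [0, 0, -20, 0], [0, 0, -25, 0], [0, 0, -25, 0]]], claw=-0.8)

```text
t: 53.33
eef_pos: [0.5096, -0.292, 0.1665]
ee_rot: [3.141, -0.001, -3.005]
force: [0.7, 0.4, 0.4]
width: 0.0787
gripper_force: 0.0
```

Emit:
servo_tool(series=[[[0, 0, -25, 0], [0, 0, -25, 0], [0, 15, 0, 0], [0, 28, 0, 0], [0, 28, 0, 0], [0, 28, 0, 0], [0, 28, 0, 0], [0, 28, 0, 0], [0, 28, 0, 0], [0, 28, 0, 0]]])

```text
t: 54.17
eef_pos: [0.4808, -0.0818, 0.216]
ee_rot: [-3.142, 0.001, -3.005]
force: [0.4, 0.9, 0.5]
width: 0.0785
gripper_force: 0.0
```

Emit:
servo_tool(series=[[[0, 28, 0, 0], [0, 28, 0, 0], [0, 28, 0, 0], [0, 15, 0, 0], [0, 0, 0, 0], [0, 0, 0, 0], [0, 0, 0, 0], [0, 0, 0, 0], [0, 0, 0, 0], [0, 0, 0, 0]]])

```text
t: 55.0
eef_pos: [0.4677, 0.0144, 0.2154]
ee_rot: [-3.142, -0.0, -3.006]
force: [-0.3, 0.4, -0.9]
width: 0.0788
gripper_force: 0.0
```

```bash
python3 -c "
from h import *
a=grab('top')[180:370,80:560,::-1]; b=grab('scene')[100:470,110:510,::-1]
im=np.vstack([cv2.resize(a,(640,253)),cv2.resize(b,(370,342)).copy() if 0 else np.hstack([cv2.resize(b,(373,345)),cv2.resize(grab('scene')[130:240,130:280,::-1],(267,345))])])
cv2.imwrite('pics/end.png',im)"
```

```text
(no output)
```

View pics/end.png

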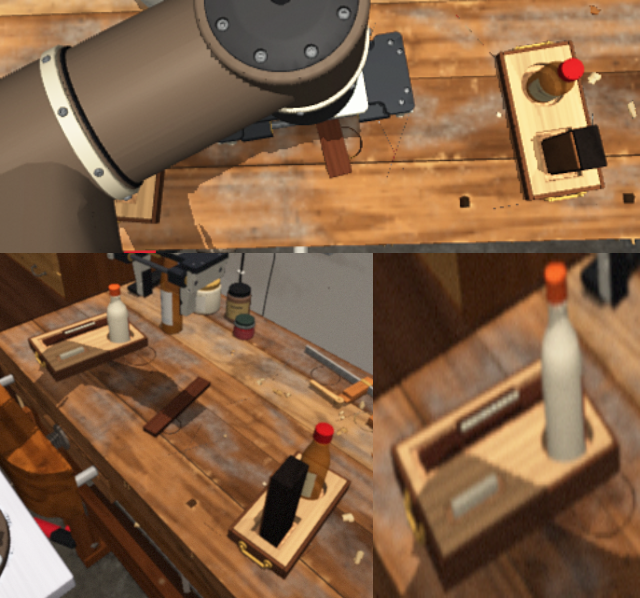

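All five parts are seated in both views: bridge, nut and glue bottle in the left tray, strop and oil bottle in the right. The gripper is clear, and the blank and the tall bottle haven't moved.

```bash
python3 -c "
from station import ticket; print(ticket.job_done())"
```

```text
the job is handed in; nothing more can be done
None
```

I made up both kits in the order asked and handed the job in at about 55 s; the last pictures show all five parts seated and the uncarved blank and tall white-capped bottle untouched.

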